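Gauge the jaw gap and log it on the dome keypad

TASK

Gauge the gap between the two steel jaws: drop in the thickest of the three coloured gap plates that goes fully home. While it stands there, log it by pressing the keypad key of the same colour just until it clicks - the force falls off - and no further, and press no other key. Then hang the plate back, so that all three are in the rack, and leave the tools lying about alone.

Things in the scene. Friction and masses are not known exactly. Their poses are not given: they have to be found in the camera images.
- gap_fixture: Fixed dark steel base 150 x 80 x 10 mm with a bright fixed jaw on it. Origin: on the work surface below the middle of the fixed jaw's inner face; x points across the gap towards the set jaw, y along the gap, z up. The base reaches from x = -60 to +90 mm, the fixed jaw from x = -34 to 0, y = +-32 mm, top at z = 46 mm.
- set_jaw: The other bright jaw, 34 x 64 x 36 mm, fixed where it was set, top also at z = 46 mm. Origin: foot of its inner face (z = 10 mm); its x in gap_fixture's frame is the gap, 11.3 to 21 mm, open above and at both ends. A plate fully home rests its flange on both jaw tops (blade bottom z = 16 mm). A plate with under 1.2 mm play may be used or passed over for the next thinner one.
- rack: Fixed wooden rack, a block 90 (x) x 200 (y) x 40 (z) mm, origin at the centre of its underside. Three slots straight through from the top, 25 (x) x 44 (y) mm, centred at x = 0, y = -62, 0 and +62 mm. A plate hangs upright in a slot, its flange on the rack's top (blade bottom at z = 10 mm), its x along the rack's x.
- red_plate: Loose gap plate, red grip, 0.08-0.17 kg, hanging in a rack slot (which one varies). Origin: bottom centre of its blade; z up, x across its thickness. Steel blade 10 mm thick (x), 38 wide (y), 30 high, lowest 4 mm relieved to 7 x 32; flange 44 x 54 mm at z 30-35 mm; red grip 14 thick (x), 32 wide (y), z 35-73 mm.
- yellow_plate: Loose gap plate, yellow grip, 0.08-0.17 kg, hanging in a rack slot (which one varies). Origin: bottom centre of its blade; z up, x across its thickness. Steel blade 14 mm thick (x), 38 wide (y), 30 high, lowest 4 mm relieved to 11 x 32; flange 44 x 54 mm at z 30-35 mm; yellow grip 14 thick (x), 32 wide (y), z 35-73 mm.
- blue_plate: Loose gap plate, blue grip, 0.08-0.17 kg, hanging in a rack slot (which one varies). Origin: bottom centre of its blade; z up, x across its thickness. Steel blade 18 mm thick (x), 38 wide (y), 30 high, lowest 4 mm relieved to 15 x 32; flange 44 x 54 mm at z 30-35 mm; blue grip 14 thick (x), 32 wide (y), z 35-73 mm.
- keypad: Fixed grey keypad 96 (x) x 190 (y) mm, top at z = 32 mm, origin at the centre of its underside, with three round dome keys 27 mm across in a row along y, 55 mm apart: red at y = +55, yellow at 0, blue at -55 mm.
- red_key_top (a point): Centre of the red key's top face, 48.5 mm above the work surface when it is not pressed; the key goes straight down.
- red_key (a joint): How far the red key is pressed, m (0 = released). It springs back. The resistance climbs to about 6.3 N, then falls off clearly, to about 2 N (the click), down to a hard stop. Force peak at about 2.1 mm; contact made from 3.4 mm (some 0.8 N past the peak); beyond 6.0 mm it is over-pressed; hard stop at 6.8 mm.
- yellow_key_top (a point): Centre of the yellow key's top face, 48.5 mm above the work surface when it is not pressed; the key goes straight down.
- yellow_key (a joint): How far the yellow key is pressed, m (0 = released). It springs back. The resistance climbs to about 6.3 N, then falls off clearly, to about 2 N (the click), down to a hard stop. Force peak at about 2.5 mm; contact made from 4.0 mm (some 0.8 N past the peak); beyond 7.0 mm it is over-pressed; hard stop at 8.0 mm.
- blue_key_top (a point): Centre of the blue key's top face, 48.5 mm above the work surface when it is not pressed; the key goes straight down.
- blue_key (a joint): How far the blue key is pressed, m (0 = released). It springs back. The resistance climbs to about 6.3 N, then falls off clearly, to about 2 N (the click), down to a hard stop. Force peak at about 3.0 mm; contact made from 4.8 mm (some 0.8 N past the peak); beyond 8.4 mm it is over-pressed; hard stop at 9.6 mm.
- scribe_bar: Bystander: loose dark scribing bar 10 x 190 x 10 mm, lying between robot and keypad.
- dial_gauge_20: Bystander: loose round white dial gauge 102 x 57 x 21 mm, lying between robot and keypad.
- wrench: Bystander: loose combination wrench 27 x 160 x 8 mm, lying in front of the fixture.
- ring_gauge: Bystander: loose grey steel ring 54 mm across, 13 mm high, lying behind the keypad.
Not all that is in view belongs to the job. What is shaped like the red_plate but brown is not meant.

How it is judged:
By the outcome, as a careful person would: the job done as asked, in the order asked, and still so for the second after the job is handed in, with the robot touching nothing.
It also fails if it takes over 72 s, if anything falls off the work surface, if the arm or the gripper's body presses on something with over 40 N, if the wrist force passes 120 N, or if a joint passes its speed limit or range.

ROBOT

A 7-joint arm with a two-finger parallel gripper is mounted at the origin on a cart in front of the work surface, level with it; the furniture and walls round the work are solid. World frame = base frame: x ahead of the robot, y to its left, z up, the work surface at z = 0. Lengths are in m, angles in rad, forces in N, time in s.
With the tool pointing down it reaches from about 0.4 to 0.85 m from the base axis. Payload 10.4 kg.
Tool frame: the origin (TCP) lies on the centre line of the jaws, within the pads' length; the fingertips stand 17 mm ahead of it and the grasp point (between the pads) lies 2 mm behind it; z points along the fingers, y is the line along which they close (so a half turn about z gives the same grasp; the last joint's range is limited). The gripper opens to 85 mm and grips with 20 to 120 N. Pads are 22 mm wide; open, the fingers measure 114 mm over their backs; the gripper's body (76 mm by 85 mm) begins 54 mm behind the grasp point. The pads swing forward as they close: fully open they stand 13 mm farther back than shut.
Start: joints at [-1.132, 0.332, -0.065, 1.46, 0.022, 1.35, -0.088], TCP at [0.278, 0.56, 0.248] pointing down, gripper open.
Joint ranges: [-2.6, 2.6], [-0.5, 2.12], [-1.47, 1.34], [0.16, 2.42], [-1.27, 4.41], [0.06, 2.06], [-2.6, 2.6]. Speed limits (rad/s): [2.22, 2.22, 2.79, 2.79, 3.14, 3.14, 3.14].

INTERFACE

Orientations are given as a unit quaternion [x, y, z, w].
In Python, from workcell import sensors, imaging, order, spotter gives the robot as it stands. The module is installed in compiled form; this text tells all that it offers.
- The arm moves only by the shell command python3 -m inch 'ROWS' [FORCE]. ROWS is JSON, a list that holds one entry, the list of rows, each a list of 7 numbers: the shift along the tool's x, y, z in m, then the turn, a rotation vector about the tool's x, y, z in rad, then the closure, from -1 (fully open) to 1 (shut). In form: [[[x, y, z, ax, ay, az, hand], ...]]. A call has 1 to 10 rows; each row is the pose to reach, as a shift and turn from the pose commanded when the call began, along the tool's axes at that moment; what a row does not reach only later rows make up. A row lasts 1/10 s, in which the tool goes at most 50 mm and 8.59 degrees, less where a joint would pass 70% of its speed; a pose out of reach is approached as far as the arm can. A call with a gripper value outside its range is refused whole. The fingers move at their own pace and stop on an object; FORCE is the grip in N (left out, the last holds). Time passes only in rows, so rows that repeat a pose let the fingers close. It gives the time, the measured TCP pose, the force, the opening and the grip force at its end, in the units of the state.
- sensors.get_obs(): the state, without advancing time (a new reading comes with each control period).
- imaging.camera(name): name is "scene" or "top" or "wrist"; returns the picture (384x512x3 uint8, blue, green, red); there is no depth.
- imaging.calibration(name): a dict with "mtx" (3x3 intrinsics, pixels), "R" (3x3) and "t" (3): a world point X has camera coordinates R X + t; the wrist camera has in their place "tool_from_camera" (4x4, takes a point from camera to tool coordinates, whose origin is the TCP and whose axes are the flange's). Camera axes: x right, y down, z forward; pixel columns grow to the right and rows downward; lengths in m; the calibration is good to about 2 mm. A picture is of the moment at which its call begins: read the wrist's pose just before it. calibration takes no time and is no camera call.
- order.hand_in(): hands the job in; it is judged then, once.
Trained networks look in the newest picture that a camera, given by its name, has taken for a name from the list of things; names that differ only in an ending like _2 or _b are one class to them, and where a whole thing is asked for, a point or a joint stands for the part that bears it (a point fixed in the world has none). Each returns a list of dicts, best first, with "conf" (0 to 1); they miss things now and then, are a little off and sometimes report something else, mostly with a low value. They report only what shows in the picture. A call takes as long as a camera call. They do not tell look-alikes from the thing itself.
- spotter.look_for(label, camera): "pixel" ([column, row] in pixels, amid what is visible of it).
The state is a dict: "clock": time; "joint_pos": joint angles; "joint_velocities": joint speeds; "tau": joint torques, N m; "position": TCP position; "ee_rot": TCP orientation; "ft_force": force on the tool from outside, world axes, zero at the start; "torque": the same for the moment, N m; "grip_width": opening from 0.0 (shut) to 1.0 (fully open); "grasp_force": force on a finger pad.
Only numpy, scipy, OpenCV 4.12 (cv2) and the standard library are available. Lean on these libraries where they do the work, as an engineer would, in place of code of your own. Each camera call takes 0.05 s, during which the arm holds its last target. There are 200 camera calls.

## Working session

There is one attempt and no reset: what is moved stays moved. The work goes in short steps, Python scripts to look and compute and a shell command to move; the robot and the scene stay as the last step left them, time stands still between calls to the robot, and variables do not carry over. Pictures are saved under pics/ and viewed, at most 13 in all, crops included, and the job is handed in when it is done.

```bash
mkdir -p pics
cat > h.py <<'E'
import numpy as np, cv2
from workcell import sensors, imaging, order, spotter
from scipy.spatial.transform import Rotation as R
def cam(name):
    o=sensors.get_obs(); c=imaging.calibration(name)
    if name=='wrist':
        T=np.eye(4);T[:3,:3]=R.from_quat(o['ee_rot']).as_matrix();T[:3,3]=o['position']
        T=np.linalg.inv(T@np.array(c['tool_from_camera'])); return np.array(c['mtx']),T[:3,:3],T[:3,3]
    return np.array(c['mtx']),np.array(c['R']),np.array(c['t'])
def pix2w(c,p,z):
    K,r,t=c; d=r.T@np.linalg.inv(K)@np.array([p[0],p[1],1.]); o=-r.T@t
    return o+d*(z-o[2])/d[2]
def w2pix(c,X):
    K,r,t=c; q=K@(r@np.array(X)+t); return q[:2]/q[2]
E
python3 - <<'E'
from h import *
o=sensors.get_obs(); print(o['clock'],o['position'],o['ee_rot'],o['grip_width'])
for n in ('top','scene'):
    im=imaging.camera(n); cv2.imwrite(f'pics/{n}0.png',im); c=cam(n)
    print(n,-c[1].T@c[2])
    for l,z in (('gap_fixture',.03),('set_jaw',.046),('rack',.04),('red_plate',.083),('yellow_plate',.083),('blue_plate',.083),('keypad',.032),('red_key',.0485),('yellow_key',.0485),('blue_key',.0485)):
        for d in spotter.look_for(l,n)[:2]:
            print(l,round(d['conf'],2),np.round(d['pixel']),np.round(pix2w(c,d['pixel'],z),3))
E
```

```text
0.0 [0.2783161  0.55921669 0.24753228] [ 2.28838361e-01  9.73464178e-01 -6.95608053e-04 -1.25245856e-04] 1.0007268680309187
top [0.47973612 0.0063713  1.12491097]
gap_fixture 0.65 [264. 184.] [0.568 0.005 0.03 ]
set_jaw 0.7 [265. 173.] [0.595 0.003 0.046]
rack 0.58 [189. 205.] [0.506 0.203 0.04 ]
red_plate 0.9 [312. 206.] [ 0.509 -0.121  0.083]
red_plate 0.86 [188. 214.] [0.481 0.196 0.083]
yellow_plate 0.77 [214. 216.] [0.478 0.129 0.083]
yellow_plate 0.55 [334. 267.] [ 0.358 -0.179  0.083]
blue_plate 0.69 [167. 214.] [0.48  0.251 0.083]
blue_plate 0.67 [193. 216.] [0.478 0.185 0.083]
keypad 0.63 [377. 192.] [ 0.554 -0.298  0.032]
red_key 0.65 [354. 192.] [ 0.55  -0.233  0.048]
blue_key 0.45 [397. 190.] [ 0.56  -0.347  0.048]
scene [ 0.03940687 -0.97699769  1.27409446]
gap_fixture 0.67 [268. 217.] [ 0.547 -0.021  0.03 ]
set_jaw 0.67 [276. 206.] [ 0.588 -0.003  0.046]
set_jaw 0.51 [222. 174.] [0.491 0.228 0.046]
rack 0.73 [223. 189.] [0.464 0.163 0.04 ]
red_plate 0.75 [261. 180.] [0.581 0.098 0.083]
red_plate 0.56 [272. 243.] [ 0.486 -0.159  0.083]
yellow_plate 0.67 [231. 191.] [0.47  0.101 0.083]
blue_plate 0.67 [216. 169.] [0.469 0.224 0.083]
keypad 0.94 [312. 281.] [ 0.543 -0.309  0.032]
red_key 0.2 [326. 224.] [ 0.692 -0.15   0.048]
yellow_key 0.45 [312. 276.] [ 0.546 -0.3    0.049]
blue_key 0.48 [325. 287.] [ 0.559 -0.351  0.048]
```

```bash
python3 -c "
import cv2
cv2.imwrite('pics/ts.png',cv2.resize(cv2.imread('pics/top0.png'),(800,600),interpolation=2))"
```

```text
(no output)
```

View pics/ts.png

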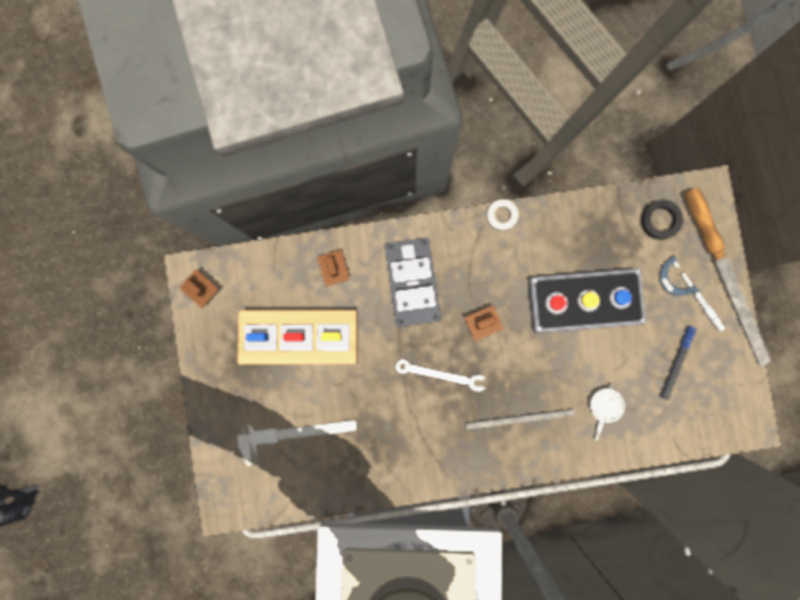

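View pics/scene0.png

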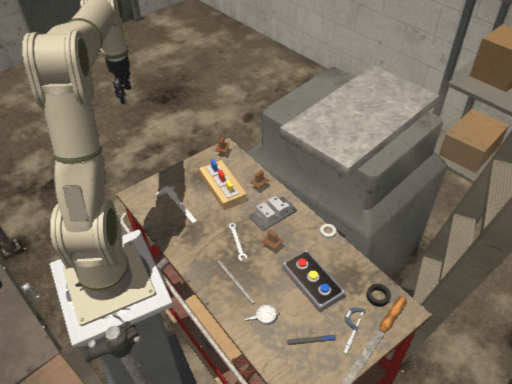

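The top view (800x600 px) shows the rack with blue (257,337), red (293,337) and yellow (331,337). The fixture is at (412,283) with its set jaw on the far side (412,268). The keys are red (557,302), yellow (590,300) and blue (622,297). The plate-shaped things at (200,287), (333,267) and (484,322) are brown and outside the rack, so they are decoys. The plates meant are the three in the rack.

Next I work out a close look above the fixture and rack.

```bash
cat >> h.py <<'E'
def go(p,yaw=0.):
    """shift/turn in tool axes to reach TCP p, tool down, tool y at angle yaw (world)"""
    o=sensors.get_obs(); A=R.from_quat(o['ee_rot']); c,s=np.cos(yaw),np.sin(yaw)
    B=R.from_matrix(np.array([[-s,c,0],[c,s,0],[0,0,-1.]]) if 1 else 0)
    print('shift',np.round(A.inv().apply(np.array(p)-o['position']),4),'turn',np.round((A.inv()*B).as_rotvec(),4),'pos',np.round(o['position'],4))
def axes():
    A=R.from_quat(sensors.get_obs()['ee_rot']).as_matrix(); print(np.round(A,3))
E
python3 - <<'E'
from h import *
axes(); print(np.round(imaging.calibration('wrist')['tool_from_camera'],3), imaging.calibration('wrist')['mtx'])
go([.50,.10,.33],0); go([.50,.10,.33],np.pi)
im=cv2.imread('pics/top0.png'); c=cam('top')
for n,p,z in (('base_far',(405,240),.01),('base_near',(416,325),.01),('red',(557,302),.0485),('yel',(590,300),.0485),('blu',(622,297),.0485),('rackL',(238,337),.04),('rackR',(356,337),.04),('pb',(257,337),.083),('pr',(293,337),.083),('py',(331,337),.083)):
    print(n,np.round(pix2w(c,np.array(p)*.64,z),3))
E
```

```text
[[-0.895  0.446  0.   ]
 [ 0.446  0.895  0.   ]
 [ 0.     0.    -1.   ]]
[[-0.001 -0.945 -0.326  0.084]
 [ 1.    -0.001 -0.    -0.   ]
 [-0.    -0.326  0.945 -0.125]
 [ 0.     0.     0.     1.   ]] [[290.81363051   0.         254.09463056]
 [  0.         290.81363051 188.78733956]
 [  0.           0.           1.        ]]
shift [-0.4031 -0.3127 -0.0817] turn [ 1.000e-04 -1.000e-04  1.109e+00] pos [0.2785 0.5596 0.2483]
shift [-0.4031 -0.3127 -0.0817] turn [ 1.0000e-04  1.0000e-04 -2.0326e+00] pos [0.2785 0.5596 0.2483]
base_far [0.653 0.019 0.01 ]
base_near [ 0.504 -0.004  0.01 ]
red [ 0.548 -0.24   0.048]
yel [ 0.552 -0.296  0.048]
blu [ 0.559 -0.349  0.048]
rackL [0.475 0.3   0.04 ]
rackR [0.48  0.098 0.04 ]
pb [0.476 0.257 0.083]
pr [0.477 0.198 0.083]
py [0.479 0.136 0.083]
```

```bash
python3 -c "
from h import *
go([.575,.0,.165],.1)"
```

```text
shift [-0.5148 -0.3688  0.0833] turn [ 1.000e-04 -1.000e-04  1.009e+00] pos [0.2785 0.5596 0.2483]
```

```bash
python3 -m inch '[[[-0.04,-0.03,-0.04,0,0,0.1,-1],[-0.08,-0.06,-0.04,0,0,0.2,-1],[-0.12,-0.085,-0.04,0,0,0.3,-1],[-0.16,-0.115,-0.04,0,0,0.4,-1],[-0.2,-0.145,-0.04,0,0,0.5,-1],[-0.24,-0.17,-0.04,0,0,0.6,-1],[-0.28,-0.2,-0.04,0,0,0.7,-1],[-0.32,-0.23,-0.04,0,0,0.8,-1],[-0.36,-0.26,-0.04,0,0,0.9,-1],[-0.4,-0.285,-0.04,0,0,1.009,-1]]]'; python3 -c "
from h import *
go([.575,.0,.165],.1)"
```

```text
clock: 2.1
position: [0.5086, 0.1266, 0.2888]
ee_rot: [0.672, 0.74, 0.001, 0.0]
ft_force: [1.9, 0.8, 0.1]
grip_width: 0.997
grasp_force: 0.0
shift [-0.1324  0.0539  0.1237] turn [ 0.0009 -0.0006 -0.0041] pos [0.5086 0.1266 0.2888]
```

```bash
python3 -m inch '[[[-0.04,0.016,0.04,0,0,0,-1],[-0.08,0.032,0.08,0,0,0,-1],[-0.132,0.054,0.124,0,0,0,-1],[-0.132,0.054,0.124,0,0,0,-1],[-0.132,0.054,0.124,0,0,0,-1]]]'
python3 - <<'E'
from h import *
c=cam('wrist'); im=imaging.camera('wrist'); cv2.imwrite('pics/w1.png',im)
print(np.round(sensors.get_obs()['position'],4))
for l in('gap_fixture','set_jaw'):
    for d in spotter.look_for(l,'wrist')[:2]: print(l,d,np.round(pix2w(c,d['pixel'],.046),4))
E
```

```text
clock: 2.6
position: [0.5742, -0.0023, 0.1608]
ee_rot: [0.673, 0.74, -0.003, -0.001]
ft_force: [-1.3, 0.1, 0.1]
grip_width: 1.003
grasp_force: 0.0
[5.745e-01 3.000e-04 1.625e-01]
gap_fixture {'pixel': [244.8, 165.7], 'conf': 0.64} [0.5635 0.0182 0.046 ]
gap_fixture {'pixel': [104.8, 197.0], 'conf': 0.3} [ 0.4427 -0.0218  0.046 ]
set_jaw {'pixel': [283.0, 172.0], 'conf': 0.83} [0.5964 0.0158 0.046 ]
```

View pics/w1.png

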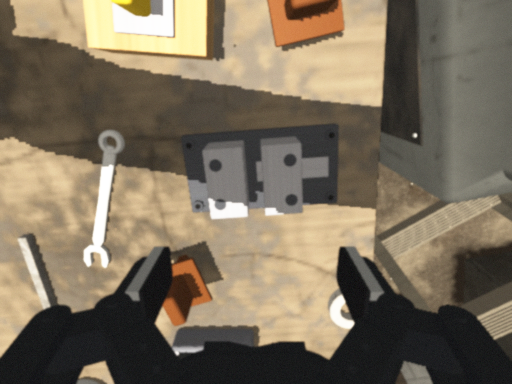

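The wrist picture shows the fixed jaw at (203-248,142-218) and the set jaw at (261-302,138-213), with the gap near column 254. The rack with the yellow plate is at (130,20). I'll rectify this at jaw-top height to measure the gap.

```bash
cat >> h.py <<'E'
def rect(im,c,x0,y0,w,h,z,s):
    """metric top view at height z: columns = world x, rows = world -y... s px per m"""
    P=np.array([[x0,y0+h],[x0+w,y0+h],[x0+w,y0],[x0,y0]]); S=np.array([w2pix(c,[*p,z]) for p in P],np.float32)
    D=np.array([[0,0],[w*s,0],[w*s,h*s],[0,h*s]],np.float32)
    return cv2.warpPerspective(im,cv2.getPerspectiveTransform(S,D),(int(w*s),int(h*s)),flags=cv2.INTER_CUBIC)
E
cat > r1.py <<'E'
from h import *
c=cam('wrist'); im=cv2.imread('pics/w1.png')
r=rect(im,c,.50,-.04,.13,.11,.046,5000)
r=np.clip((r/255.)**.5*255,0,255).astype('uint8'); cv2.imwrite('pics/r1.png',r)
E
python3 r1.py
```

```text
(no output)
```

View pics/r1.png

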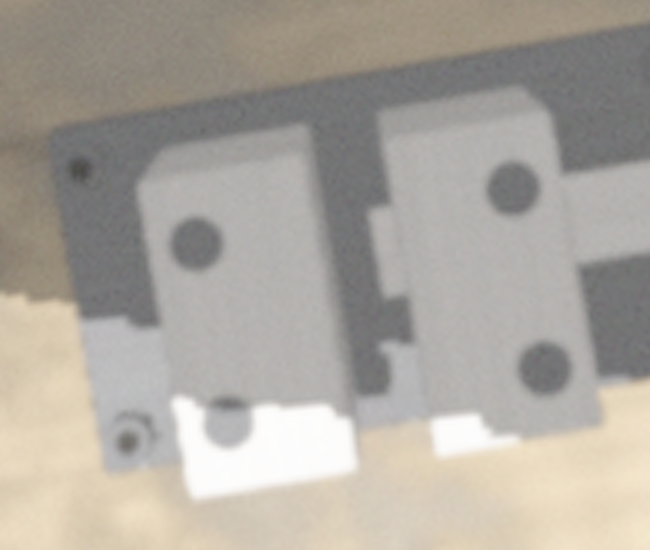

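The gap measures about 16.0 mm (the jaw width checks at 33.5 and its length at 64), centred at (0.574, 0.009) with yaw about 0.169. Yellow (14 mm) fits and blue (18 mm) does not, so yellow it is. Next I look at the rack from close by.

```bash
python3 -c "
from h import *
go([.478,.125,.165],.02)"
```

```text
shift [ 0.1308 -0.0844 -0.0004] turn [ 0.0002 -0.0004  0.0804] pos [0.5751 0.0034 0.1646]
```

```bash
python3 -m inch '[[[0.033,-0.021,0,0,0,0.02,-1],[0.065,-0.042,0,0,0,0.04,-1],[0.098,-0.063,0,0,0,0.06,-1],[0.131,-0.084,0,0,0,0.08,-1],[0.131,-0.084,0,0,0,0.08,-1],[0.131,-0.084,0,0,0,0.08,-1],[0.131,-0.084,0,0,0,0.08,-1]]]'
python3 - <<'E'
from h import *
c=cam('wrist'); im=imaging.camera('wrist'); cv2.imwrite('pics/w2.png',im)
print(np.round(sensors.get_obs()['position'],4))
for d in spotter.look_for('yellow_plate','wrist')[:2]: print(d,np.round(pix2w(c,d['pixel'],.083),4))
r=rect(im,c,.42,.08,.12,.15,.083,4000); cv2.imwrite('pics/r2.png',r)
hsv=cv2.cvtColor(im,cv2.COLOR_BGR2HSV); m=cv2.inRange(hsv,(24,190,60),(36,255,255))
r=rect(m,c,.42,.08,.12,.15,.083,4000); n,l,s,ce=cv2.connectedComponentsWithStats((r>127).astype('uint8'))
for i in range(1,n):
    if s[i][4]>800:
        p=np.argwhere(l==i)[:,::-1]; (cx,cy),sz,a=cv2.minAreaRect(p.astype(np.float32)); print(s[i],'c',.42+cx/4000,.23-cy/4000,np.array(sz)/4,a)
E
```

```text
clock: 3.45
position: [0.4789, 0.1247, 0.1651]
ee_rot: [0.7, 0.714, 0.001, 0.0]
ft_force: [0.0, -0.4, 0.1]
grip_width: 0.994
grasp_force: 0.0
[0.479  0.1243 0.1649]
{'pixel': [255.0, 170.7], 'conf': 0.78} [0.4789 0.1511 0.083 ]
```

View pics/r2.png

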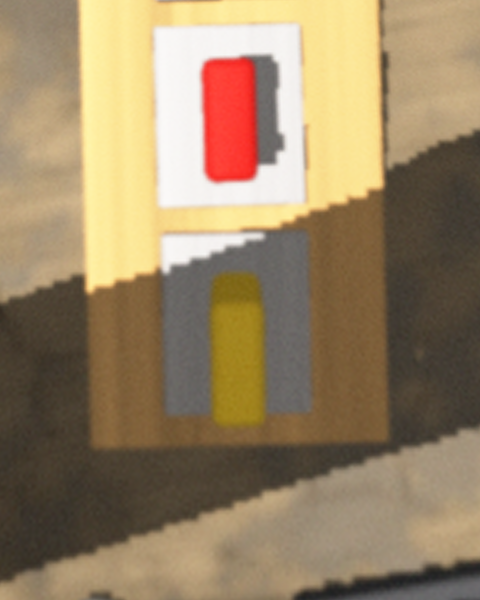

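The rectified view shows the yellow grip top centred at (239,363), which is world (0.480, 0.139). Its sides lean about 1.8° and the red grip is beside it at (230,120). I'll descend and grip yellow.

```bash
python3 -c "
from h import *
go([.480,.139,.068],.031)"
```

```text
shift [0.0149 0.0013 0.0967] turn [ 0.0008 -0.0002 -0.0122] pos [0.4789 0.1241 0.1647]
```

```bash
python3 -m inch '[[[0.015,0.001,0.03,0,0,-0.012,-1],[0.015,0.001,0.06,0,0,-0.012,-1],[0.015,0.001,0.08,0,0,-0.012,-1],[0.015,0.001,0.097,0,0,-0.012,-1],[0.015,0.001,0.097,0,0,-0.012,0],[0.015,0.001,0.097,0,0,-0.012,0.6],[0.015,0.001,0.097,0,0,-0.012,1],[0.015,0.001,0.097,0,0,-0.012,1],[0.015,0.001,0.097,0,0,-0.012,1],[0.015,0.001,0.097,0,0,-0.012,1]]]' 40; python3 -m inch '[[[0,0,0,0,0,0,1],[0,0,0,0,0,0,1],[0,0,0,0,0,0,1]]]'
```

```text
clock: 4.55
position: [0.4796, 0.1399, 0.0681]
ee_rot: [0.696, 0.718, 0.001, 0.0]
ft_force: [-0.3, -1.3, 6.2]
grip_width: 0.159
grasp_force: 40.0
clock: 4.85
position: [0.4796, 0.1399, 0.0681]
ee_rot: [0.696, 0.718, 0.001, 0.0]
ft_force: [-0.6, -0.7, 6.4]
grip_width: 0.16
grasp_force: 40.0
```

```bash
python3 -m inch '[[[0,0,-0.01,0,0,0,1],[0,0,-0.03,0,0,0,1],[0,0,-0.06,0,0,0,1],[0,0,-0.09,0,0,0,1],[0,0,-0.12,0,0,0,1],[0,0,-0.12,0,0,0,1],[0,0,-0.12,0,0,0,1]]]'; python3 -c "
from h import *
cv2.imwrite('pics/w3.png',imaging.camera('wrist'))
go([.574,.009,.15],.169)"
```

```text
clock: 5.55
position: [0.4791, 0.1397, 0.1878]
ee_rot: [0.696, 0.718, 0.001, 0.0]
ft_force: [-1.7, -0.0, -2.2]
grip_width: 0.161
grasp_force: 39.2
shift [-0.1336  0.0912  0.0368] turn [-7.000e-04  1.000e-04 -1.369e-01] pos [0.4786 0.1396 0.1869]
```

View pics/w3.png

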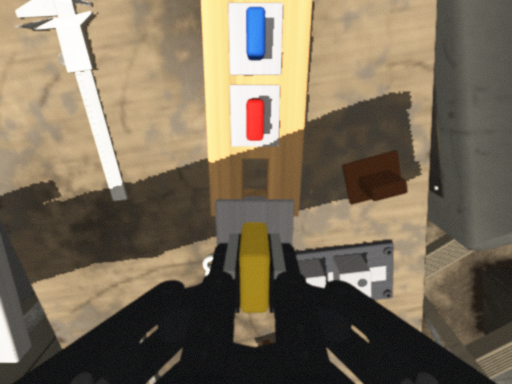

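The plate hangs straight in the fingers, with the grip centred at column ~255 of 512, so camera bias across the grip is small. I'll carry it over the gap.

```bash
python3 -m inch '[[[-0.022,0.015,0,0,0,-0.023,1],[-0.045,0.03,0,0,0,-0.046,1],[-0.067,0.046,0,0,0,-0.07,1],[-0.09,0.061,0,0,0,-0.09,1],[-0.112,0.076,0.01,0,0,-0.115,1],[-0.134,0.091,0.03,0,0,-0.137,1],[-0.134,0.091,0.062,0,0,-0.137,1],[-0.134,0.091,0.062,0,0,-0.137,1],[-0.134,0.091,0.062,0,0,-0.137,1],[-0.134,0.091,0.062,0,0,-0.137,1]]]'
python3 - <<'E'
from h import *
c=cam('wrist'); im=imaging.camera('wrist')
axes();go([.574,.009,.104],.169)
r=rect(im,c,.50,-.03,.13,.11,.046,5000); cv2.imwrite('pics/r4.png',np.hstack([r]))
E
```

```text
clock: 6.6
position: [0.5747, 0.0094, 0.1265]
ee_rot: [0.645, 0.765, 0.001, 0.0]
ft_force: [0.4, 0.4, -1.1]
grip_width: 0.157
grasp_force: 39.3
[[-0.169  0.986  0.002]
 [ 0.986  0.169  0.001]
 [ 0.     0.002 -1.   ]]
shift [-0.0002 -0.0009  0.0227] turn [ 0.0018 -0.0004  0.0009] pos [0.5748 0.0094 0.1267]
```

View pics/r4.png

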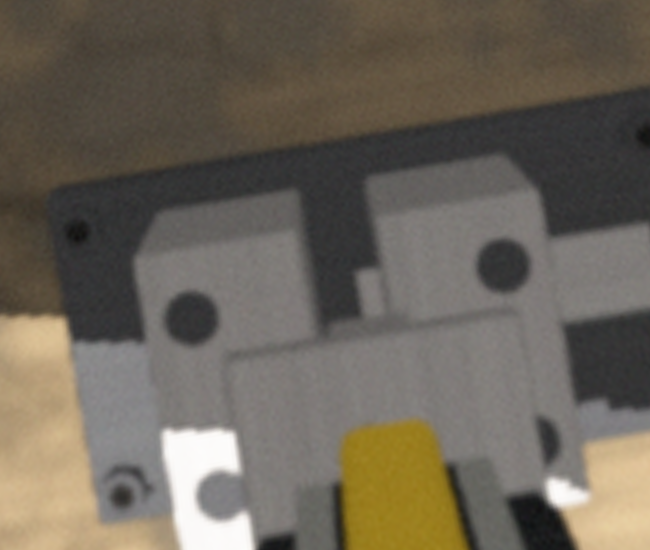

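The rectified view (5 px/mm) shows the gap edges at row 325 at columns ~319 and 399, so the centre is 359. The blade is centred at ~367, so I shift -1.5 mm in tool y and then lower.

```bash
python3 -m inch '[[[0,-0.0015,0.006,0.0018,0,0,1],[0,-0.0015,0.012,0.0018,0,0,1],[0,-0.0015,0.016,0.0018,0,0,1],[0,-0.0015,0.02,0.0018,0,0,1],[0,-0.0015,0.022,0.0018,0,0,1],[0,-0.0015,0.024,0.0018,0,0,1],[0,-0.0015,0.026,0.0018,0,0,1],[0,-0.0015,0.028,0.0018,0,0,1],[0,-0.0015,0.028,0.0018,0,0,1]]]'
```

```text
clock: 7.55
position: [0.5727, 0.0084, 0.097]
ee_rot: [0.645, 0.764, -0.001, -0.001]
ft_force: [-0.2, -0.5, -2.3]
grip_width: 0.157
grasp_force: 39.4
```

```bash
python3 -m inch '[[[0,0,0.004,0,0,0,1],[0,0,0.008,0,0,0,1],[0,0,0.012,0,0,0,1],[0,0,0.016,0,0,0,1],[0,0,0.019,0,0,0,1],[0,0,0.021,0,0,0,1],[0,0,0.0225,0,0,0,1],[0,0,0.0225,0,0,0,1]]]'; python3 -c "
from h import *
o=sensors.get_obs();print(o['position'],o['ft_force'],o['torque'])"
```

```text
clock: 8.35
position: [0.5728, 0.0084, 0.0746]
ee_rot: [0.645, 0.764, -0.001, -0.001]
ft_force: [-1.2, -0.8, -2.0]
grip_width: 0.155
grasp_force: 39.4
[0.57275159 0.00842312 0.07463982] [-1.24407435 -0.79154623 -2.03448382] [-0.06306917  0.21013826 -0.02085474]
```

```bash
python3 -m inch '[[[0,0,0.0005,0,0,0,1],[0,0,0.001,0,0,0,1],[0,0,0.001,0,0,0,1]]]'
```

```text
clock: 8.65
position: [0.5728, 0.0084, 0.0742]
ee_rot: [0.645, 0.764, -0.001, -0.001]
ft_force: [-3.5, 0.0, 3.8]
grip_width: 0.16
grasp_force: 40.1
```

Contact at z = 0.0742, as predicted for fully home. I'll release and rise.

```bash
python3 -m inch '[[[0,0,0.001,0,0,0,0.3],[0,0,0.001,0,0,0,-0.3],[0,0,0.001,0,0,0,-0.6],[0,0,0.001,0,0,0,-0.6],[0,0,-0.01,0,0,0,-0.6],[0,0,-0.04,0,0,0,-0.6],[0,0,-0.08,0,0,0,-0.6],[0,0,-0.11,0,0,0,-0.6],[0,0,-0.11,0,0,0,0],[0,0,-0.11,0,0,0,0.5]]]'
python3 - <<'E'
from h import *
c=cam('wrist');im=imaging.camera('wrist');cv2.imwrite('pics/w5.png',im)
go([.55,-.31,.17],.1)
E
```

```text
clock: 9.65
position: [0.5733, 0.0085, 0.1849]
ee_rot: [0.645, 0.764, 0.0, -0.0]
ft_force: [-0.0, 0.5, -1.2]
grip_width: 0.473
grasp_force: 0.0
shift [-0.3101 -0.076   0.0138] turn [-0.0019 -0.0002  0.0691] pos [0.5727 0.0085 0.1837]
```

View pics/w5.png

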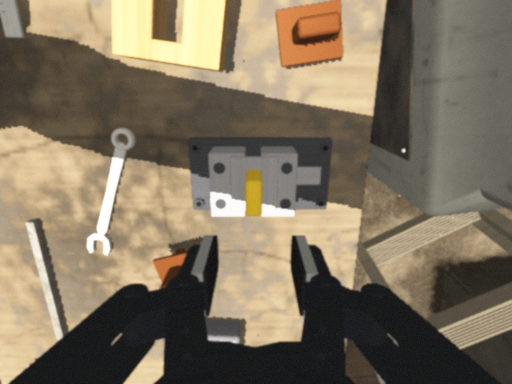

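The yellow plate stands in the gap at (254,192) with its flange flat across both jaws. On to the keypad.

```bash
python3 -m inch '[[[-0.035,-0.01,0,0,0,0.01,1],[-0.08,-0.02,0,0,0,0.02,1],[-0.12,-0.03,0,0,0,0.03,1],[-0.16,-0.04,0,0,0,0.04,1],[-0.2,-0.05,0,0,0,0.05,1],[-0.24,-0.06,0,0,0,0.06,1],[-0.28,-0.07,0.01,0,0,0.07,1],[-0.31,-0.076,0.014,0,0,0.07,1],[-0.31,-0.076,0.014,0,0,0.07,1],[-0.31,-0.076,0.014,0,0,0.07,1]]]'; python3 -m inch '[[[0,0,0,0,0,0,1],[0,0,0,0,0,0,1]]]'
cat > k.py <<'E'
from h import *
c=cam('wrist');im=imaging.camera('wrist');cv2.imwrite('pics/w6.png',im);hsv=cv2.cvtColor(im,cv2.COLOR_BGR2HSV)
for l in('red_key','yellow_key','blue_key'):
    for d in spotter.look_for(l,'wrist')[:1]: print(l,d['conf'],d['pixel'],np.round(pix2w(c,d['pixel'],.0485),4))
for n,lo,hi in(('r',(0,180,80),(6,255,255)),('y',(24,180,80),(36,255,255)),('b',(100,180,80),(125,255,255))):
    m=cv2.inRange(hsv,lo,hi);k,l,s,ce=cv2.connectedComponentsWithStats(m)
    for i in range(1,k):
        if s[i][4]>200: print(n,s[i],np.round(ce[i]),np.round(pix2w(c,ce[i],.0475),4))
E
python3 k.py
```

```text
clock: 10.7
position: [0.5493, -0.3103, 0.1685]
ee_rot: [0.672, 0.741, -0.001, -0.002]
ft_force: [1.5, 0.8, -0.6]
grip_width: -0.0
grasp_force: 0.0
clock: 10.9
position: [0.5507, -0.3084, 0.1697]
ee_rot: [0.67, 0.742, -0.0, -0.001]
ft_force: [0.7, 0.2, -0.5]
grip_width: -0.002
grasp_force: 0.0
red_key 0.87 [257.2, 112.3] [ 0.5462 -0.2432  0.0485]
yellow_key 0.81 [258.0, 173.9] [ 0.5523 -0.2954  0.0485]
blue_key 0.87 [259.7, 223.4] [ 0.5589 -0.343   0.0485]
r [245  96  29  30 693] [259. 111.] [ 0.5472 -0.2418  0.0475]
y [245 160  27  28 415] [259. 175.] [ 0.553  -0.2965  0.0475]
b [247 215  25  22 380] [259. 225.] [ 0.5584 -0.3456  0.0475]
```

View pics/w6.png

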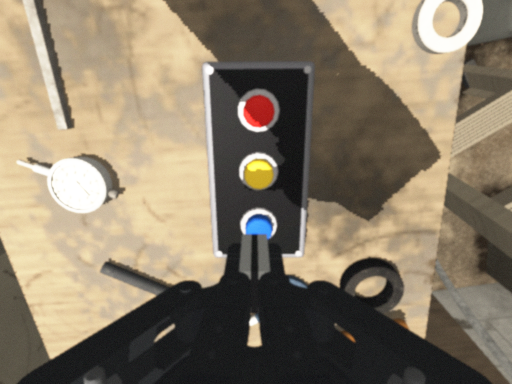

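The keypad keys are red (259,111), yellow (259,175) and blue (259,225). Yellow is at (0.5525, -0.296), consistent with the 55 mm pitch.

```bash
python3 -c "
from h import *
go([.5525,-.296,.069],.1)"
```

```text
shift [0.013  0.0035 0.101 ] turn [-0.0015 -0.0001  0.    ] pos [ 0.5504 -0.3093  0.17  ]
```

```bash
python3 -m inch '[[[0.013,0.0035,0.03,0,0,0,1],[0.013,0.0035,0.06,0,0,0,1],[0.013,0.0035,0.08,0,0,0,1],[0.013,0.0035,0.092,0,0,0,1],[0.013,0.0035,0.098,0,0,0,1],[0.013,0.0035,0.101,0,0,0,1],[0.013,0.0035,0.101,0,0,0,1],[0.013,0.0035,0.101,0,0,0,1]]]'
```

```text
clock: 11.9
position: [0.5527, -0.297, 0.0698]
ee_rot: [0.671, 0.741, -0.0, 0.0]
ft_force: [0.1, -0.2, 0.2]
grip_width: -0.002
grasp_force: 0.0
```

```bash
python3 -m inch '[[[0,0,0.001,0,0,0,1],[0,0,0.002,0,0,0,1],[0,0,0.003,0,0,0,1],[0,0,0.003,0,0,0,1]]]'
```

```text
clock: 12.3
position: [0.5521, -0.2966, 0.0658]
ee_rot: [0.671, 0.741, -0.001, -0.001]
ft_force: [-0.5, 0.5, 0.5]
grip_width: -0.002
grasp_force: 0.0
```

```bash
python3 -m inch '[[[0,0,0.0005,0,0,0,1],[0,0,0.001,0,0,0,1],[0,0,0.001,0,0,0,1]]]' | grep -E 'pos|ft'
```

```text
position: [0.5522, -0.2967, 0.065]
ft_force: [-0.6, 0.7, 2.3]
```

```bash
python3 -m inch '[[[0,0,0.0005,0,0,0,1],[0,0,0.001,0,0,0,1],[0,0,0.001,0,0,0,1]]]' | grep -E 'pos|ft'
```

```text
position: [0.5522, -0.2967, 0.0641]
ft_force: [-0.7, 1.9, 5.3]
```

```bash
python3 -m inch '[[[0,0,0.0005,0,0,0,1],[0,0,0.0005,0,0,0,1],[0,0,0.0005,0,0,0,1]]]' | grep -E 'pos|ft'
```

```text
position: [0.5522, -0.2967, 0.0637]
ft_force: [-1.8, 1.3, 6.3]
```

```bash
python3 -m inch '[[[0,0,0.0005,0,0,0,1],[0,0,0.0008,0,0,0,1],[0,0,0.0008,0,0,0,1]]]' | grep -E 'pos|ft'
```

```text
position: [0.5522, -0.2967, 0.0628]
ft_force: [-1.7, 1.6, 6.1]
```

```bash
python3 -m inch '[[[0,0,0.0004,0,0,0,1],[0,0,0.0007,0,0,0,1],[0,0,0.0007,0,0,0,1]]]' | grep -E 'pos|ft'
```

```text
position: [0.5522, -0.2967, 0.0622]
ft_force: [-1.8, 0.8, 5.3]
```

```bash
python3 -m inch '[[[0,0,0.0004,0,0,0,1],[0,0,0.0008,0,0,0,1],[0,0,0.0008,0,0,0,1]]]' | grep -E 'pos|ft'
```

```text
position: [0.5522, -0.2967, 0.0613]
ft_force: [-0.7, 0.5, 4.4]
```

The force fell clearly from 6.3 to 4.4 N at about 4.9 mm of travel, so it clicked without over-pressing. I'll retreat upward and go back to the plate.

```bash
python3 -m inch '[[[0,0,-0.005,0,0,0,1],[0,0,-0.02,0,0,0,1],[0,0,-0.06,0,0,0,1],[0,0,-0.11,0,0,0,1],[0,0,-0.12,0,0,0,1],[0,0,-0.12,0,0,0,1]]]'; python3 -c "
from h import *
go([.5728,.0084,.183],.169)"
```

```text
clock: 14.7
position: [0.5534, -0.2974, 0.1841]
ee_rot: [0.671, 0.741, 0.0, 0.002]
ft_force: [-0.2, -0.0, -0.4]
grip_width: -0.002
grasp_force: 0.0
shift [0.3024 0.0495 0.0006] turn [ 0.0025  0.002  -0.0702] pos [ 0.5534 -0.2974  0.1841]
```

```bash
python3 -m inch '[[[0.04,0.007,0,0,0,-0.01,0],[0.08,0.013,0,0,0,-0.02,-0.6],[0.12,0.02,0,0,0,-0.03,-0.6],[0.16,0.026,0,0,0,-0.04,-0.6],[0.2,0.033,0,0,0,-0.05,-0.6],[0.24,0.04,0,0,0,-0.06,-0.6],[0.28,0.046,0,0,0,-0.07,-0.6],[0.302,0.05,0,0,0,-0.07,-0.6],[0.302,0.05,0,0,0,-0.07,-0.6],[0.302,0.05,0,0,0,-0.07,-0.6]]]'; python3 -c "
from h import *
go([.5728,.0084,.0745],.169)"
```

```text
clock: 15.7
position: [0.5716, 0.0089, 0.1798]
ee_rot: [0.645, 0.765, -0.002, -0.001]
ft_force: [0.7, -0.5, -1.0]
grip_width: 0.801
grasp_force: 0.0
shift [-0.0006  0.0015  0.1053] turn [-0.0038  0.0003  0.0008] pos [0.5716 0.0089 0.1798]
```

```bash
python3 -m inch '[[[0,0.0005,0.04,0,0,0,-0.6],[0,0.0005,0.08,0,0,0,-0.6],[0,0.0005,0.1,0,0,0,-0.6],[0,0.0005,0.107,0,0,0,-0.6],[0,0.0005,0.107,0,0,0,-0.6],[0,0.0005,0.107,0,0,0,-0.6]]]'; python3 -c "
from h import *
go([.5728,.0084,.0745],.169)"
```

```text
clock: 16.3
position: [0.5733, 0.0082, 0.0751]
ee_rot: [0.645, 0.764, -0.0, -0.0]
ft_force: [0.2, 1.4, 0.2]
grip_width: 0.803
grasp_force: 0.0
shift [ 0.0003 -0.0005  0.0006] turn [-0.0003  0.0002 -0.001 ] pos [0.5733 0.0082 0.0751]
```

```bash
python3 -m inch '[[[0,0,0,0,0,0,0.3],[0,0,0,0,0,0,1],[0,0,0,0,0,0,1],[0,0,0,0,0,0,1],[0,0,-0.01,0,0,0,1],[0,0,-0.03,0,0,0,1],[0,0,-0.06,0,0,0,1],[0,0,-0.09,0,0,0,1],[0,0,-0.112,0,0,0,1],[0,0,-0.112,0,0,0,1]]]' 40; python3 -c "
from h import *
go([.4796,.1399,.187],.031)"
```

```text
clock: 17.3
position: [0.5744, 0.0088, 0.1897]
ee_rot: [0.645, 0.764, 0.002, 0.001]
ft_force: [0.9, -0.5, -1.6]
grip_width: 0.161
grasp_force: 39.8
shift [ 0.1451 -0.0715  0.0025] turn [ 0.0038 -0.0005  0.1378] pos [0.5744 0.0088 0.1897]
```

```bash
python3 -m inch '[[[0.024,-0.012,0,0,0,0.023,1],[0.048,-0.024,0,0,0,0.046,1],[0.073,-0.036,0,0,0,0.07,1],[0.097,-0.048,0,0,0,0.092,1],[0.121,-0.06,0,0,0,0.115,1],[0.145,-0.072,0.003,0,0,0.138,1],[0.145,-0.072,0.03,0,0,0.138,1],[0.145,-0.072,0.062,0,0,0.138,1],[0.145,-0.072,0.062,0,0,0.138,1],[0.145,-0.072,0.062,0,0,0.138,1]]]'
python3 - <<'E'
from h import *
c=cam('wrist'); im=imaging.camera('wrist'); cv2.imwrite('pics/w7.png',im)
r=rect(im,c,.41,.09,.14,.13,.04,4500); cv2.imwrite('pics/r7.png',np.clip((r/255.)**.6*255,0,255).astype('uint8'))
go([.4796,.1399,.068],.031)
E
```

```text
clock: 18.3
position: [0.477, 0.1393, 0.1242]
ee_rot: [0.696, 0.718, -0.002, -0.001]
ft_force: [1.3, -0.3, -1.0]
grip_width: 0.158
grasp_force: 39.6
shift [0.0003 0.0019 0.0571] turn [-0.0013  0.0002 -0.0005] pos [0.4778 0.1396 0.1251]
```

View pics/r7.png

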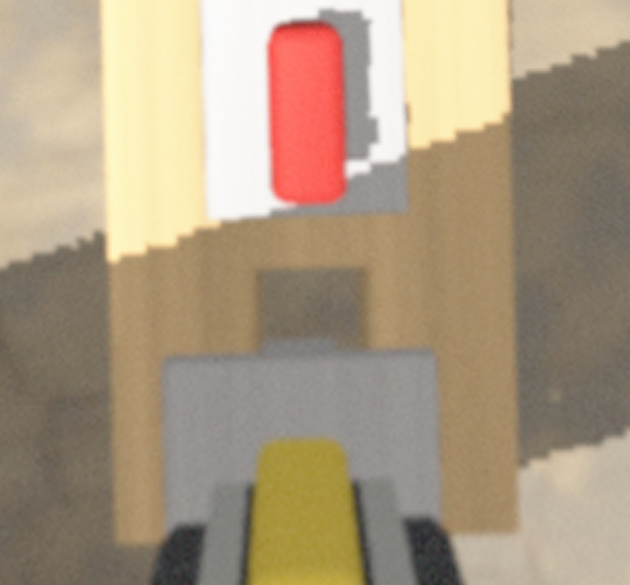

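The rectified view shows the slot at columns 258-368, starting at row 270, so its centre is about (0.480, 0.138). The plate needs about +2 mm in tool y. I'll lower in.

```bash
python3 -m inch '[[[-0.0005,0.002,0.01,0,0,0,1],[-0.0005,0.002,0.02,0,0,0,1],[-0.0005,0.002,0.026,0,0,0,1],[-0.0005,0.002,0.03,0,0,0,1],[-0.0005,0.002,0.034,0,0,0,1],[-0.0005,0.002,0.034,0,0,0,1]]]'
```

```text
clock: 18.95
position: [0.479, 0.1392, 0.0896]
ee_rot: [0.696, 0.718, -0.001, -0.001]
ft_force: [-0.3, 0.5, -1.4]
grip_width: 0.155
grasp_force: 39.7
```

In the slot by 8 mm, no contact.

```bash
python3 -m inch '[[[0,0,0.006,0,0,0,1],[0,0,0.012,0,0,0,1],[0,0,0.016,0,0,0,1],[0,0,0.019,0,0,0,1],[0,0,0.0205,0,0,0,1],[0,0,0.0215,0,0,0,1],[0,0,0.0215,0,0,0,1]]]'
```

```text
clock: 19.65
position: [0.4793, 0.1392, 0.0686]
ee_rot: [0.696, 0.718, -0.001, -0.001]
ft_force: [0.1, -0.7, -2.4]
grip_width: 0.161
grasp_force: 39.7
```

```bash
python3 -m inch '[[[0,0,0.0005,0,0,0,1],[0,0,0.001,0,0,0,1],[0,0,0.001,0,0,0,1]]]'
```

```text
clock: 19.95
position: [0.4794, 0.1393, 0.0684]
ee_rot: [0.696, 0.718, -0.0, -0.001]
ft_force: [-4.7, -1.3, 8.5]
grip_width: 0.157
grasp_force: 41.2
```

Seated on the rack top. Release and rise.

```bash
python3 -m inch '[[[0,0,0.0005,0,0,0,0.5],[0,0,0.0005,0,0,0,0],[0,0,0.0005,0,0,0,-0.6],[0,0,0.0005,0,0,0,-0.6],[0,0,-0.01,0,0,0,-0.6],[0,0,-0.04,0,0,0,-0.6],[0,0,-0.08,0,0,0,-0.6],[0,0,-0.11,0,0,0,-0.6],[0,0,-0.11,0,0,0,-0.6],[0,0,-0.11,0,0,0,-0.6]]]'; python3 -c "
from h import *
cv2.imwrite('pics/w8.png',imaging.camera('wrist'))"
```

```text
clock: 20.95
position: [0.4797, 0.1394, 0.1786]
ee_rot: [0.696, 0.718, 0.0, -0.0]
ft_force: [0.1, -0.1, -0.2]
grip_width: 0.799
grasp_force: 0.0
```

View pics/w8.png

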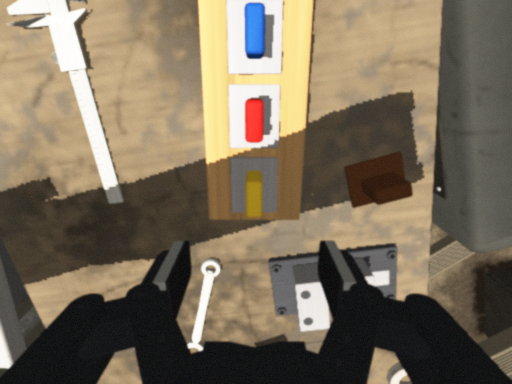

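All three plates hang level in the rack (yellow (254,190), red (254,120), blue (255,30)), and the gripper is clear.

```bash
python3 -c "
from h import *
print(order.hand_in())"
```

```text
the job is handed in; nothing more can be done
None
```

The job is handed in, with no verdict returned: the gap measured about 16 mm, the yellow plate went fully home, the yellow key was pressed just past its click, and the plate is back in the rack with the other two.

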